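# Turn the keyed roller key-up in the bench centres and set the pointer stand

## Task

Turn the roller that is held between the bench centres (its spokes make good handles) until its brass key faces straight up. Then slide the loose pointer stand along its base plate until its foot butts square and flush against the long right-hand edge of the bed, with the pointer's tip over the key. Leave the cup and the brass fitting where they are.

Things in the scene. Friction and masses are not known exactly. Their poses are not given: they have to be found in the camera images.
- bench_centres: Fixed bench centres: 8 mm light base plate (reaches right to x = -154 mm under the stand), on it a dark bed 80 x 270 x 14 mm with grey stocks at both ends, 123 mm high, inner faces y = +98 and -98 mm. Origin: on the bench under the bed's centre; z up, y along the bed towards the robot, x to the left. Shaft axis along y at z = 102 mm. Bed's right-hand edge: face x = -40 mm, z 8 to 22 mm.
- rotor (a joint): Angle (rad) of the roller about the shaft axis; no stops. 0 or 2 pi = brass key straight up; growing values carry the top of the roller towards the bed's +x (robot's left). Friction holds it where it is left; about 2 N at a spoke's end turns it.
- key (a point): Middle of the outer face of the brass key: a bar 8 mm wide, 60 mm long (bed y -60 to 0 mm) set along the steel roller (44 mm diameter, bed y -72 to +12 mm), standing 5 mm proud, 27 mm from the shaft axis. Its z axis points radially outward.
- collar (a point): Point on the shaft axis, centre of the spoke collar (bed y = +52 mm, 30 mm diameter, 18 mm wide). Four spokes, 9 mm thick, stand out at right angles to one another: the one in the key's direction ends in a black ball (18 mm diameter, centre 62 mm from the axis), the other three in plain round ends 62 mm from the axis. All turn with the roller.
- pointer_stand: Loose stand of 0.4 to 0.85 kg: grey foot 64 (x) x 70 (y) x 40 (z) mm, a 10 mm post 20 mm to +x of the foot's centre with a clamp on top, 146 mm high, and a level rod at 138 mm reaching to +x. Origin: centre of the underside; z up, x towards the bed. Starts right of the bed, facing the roller, 2 to 5 cm off, askew, on the base plate.
- stand_face (a point): Middle of the foot's face that must butt against the bed's right-hand edge: 32 mm towards +x from the stand's origin, 7 mm above the base plate.
- pointer_tip (a point): Down-turned tip of the stand's pointer, 72 mm towards +x from the stand's origin and 129 mm above its underside; it clears the upright key by 8 mm.
- bead_cup: Loose tin cup of beads, 70 mm across, 50 mm high, a bystander; origin at its underside's centre.
- gland_0: Loose brass compression fitting, 22 mm wide, 24 mm high, standing, a bystander; origin at its underside's centre.

How it is judged (in metres and radians):
On the way, in this order (a step that is already met when the one before it is completed fails the run):
1. the key faces straight up (within 0.10 rad) (angle between key's own z axis and vertical below 0.1 rad), for 0.2 s.
2. the stand's foot is butted flush against the bed's right-hand edge, with the key up (angle between key's own z axis and vertical below 0.1 rad and x of stand_face in the frame of bench_centres between -0.0435 and -0.036 m and angle between the x axis of pointer_stand and the x axis of bench_centres, either way round below 0.06 rad and y of pointer_tip in the frame of bench_centres between -0.058 and -0.002 m and angle between pointer_stand's own z axis and vertical below 0.05 rad), for 0.2 s.
At the end, for the whole second after the job is handed in: The key faces up within 0.10 rad; the foot's face is within 3.5 mm of the bed's right-hand edge and square to it within 0.06 rad, the stand upright, the pointer's tip above the 60 mm length of the key (bed y -58 to -2 mm); roller and stand at rest (all of step 2 and linear speed of pointer_stand below 0.01 m/s and velocity of joint rotor between -0.05 and 0.05 rad/s); the robot touches nothing.
It fails at once if the cup is shoved more than 30 mm (distance of bead_cup from where it was at the start of the episode above 0.03 m).
It fails at once if the brass fitting is shoved more than 30 mm (distance of gland_0 from where it was at the start of the episode above 0.03 m).
It also fails if it takes over 58 s, if anything falls off the work surface, if the arm or the gripper's body presses on something with over 40 N, if the wrist force passes 120 N, or if a joint passes its speed limit or range.

## Robot

A 7-joint arm with a two-finger parallel gripper is mounted at the origin on a cart in front of the work surface, level with it; the furniture and walls round the work are solid. World frame = base frame: x ahead of the robot, y to its left, z up, the work surface at z = 0. Lengths are in m, angles in degrees, forces in N, time in s.
With the tool pointing down it reaches from about 0.425 to 0.8 m from the base axis. Payload 8.3 kg.
Tool frame: the origin (TCP) lies midway between the tips of the shut fingers; the grasp point (between the pads) lies 19 mm behind it; z points along the fingers, y is the line along which they close (so a half turn about z gives the same grasp; the last joint's range is limited). The gripper opens to 85 mm and grips with 20 to 120 N. Pads are 22 mm wide; open, the fingers measure 114 mm over their backs; the gripper's body (76 mm by 85 mm) begins 54 mm behind the grasp point. The pads swing forward as they close: fully open they stand 13 mm farther back than shut.
Start: joints at [-3.604, 21.967, 0.94, 78.501, -0.361, 79.538, -2.664], TCP at [0.625, 0, 0.231] pointing down, gripper open.
Joint ranges: [-169.22, 169.22], [-14.56, 117.87], [-87.37, 89.26], [10.42, 133.3], [-82.24, 262.24], [0.94, 117.77], [-172.7, 172.7]. Speed limits (degrees/s): [136.94, 136.94, 172.46, 172.46, 180, 180, 180].

## Interface

Orientations are given as a 3x3 rotation matrix whose columns are the frame's x, y, z axes.
In Python, from plant import state, camera, finish_job, look_for, masks_of, spot_point gives the robot as it stands.
- The arm moves only by the tool move_arm, never from a script. Its arguments are lists of equal length, an entry for each row: "hand": the opening, from 0 (shut) to 1 (fully open); "xyz": the shift along the tool's x, y, z in units of 50 mm (1.0 is 50 mm), a list of three; "rot": the turn, a rotation vector about the tool's x, y, z in units of 6 degrees (1.0 is 6 degrees), a list of three. In form: {"hand": [hand, ...], "xyz": [[x, y, z], ...], "rot": [[rx, ry, rz], ...]}. A call has 1 to 5 rows; each row shifts and turns the commanded pose from where the row before left it, along the tool's axes as they then stand; what a row does not reach is not made up. A row lasts 1/10 s, in which the tool goes at most 50 mm and 8.59 degrees, less where a joint would pass 70% of its speed; a pose out of reach is approached as far as the arm can. A call is refused whole if a number of a shift passes 1 or a number of a turn 1, either way. A call with a gripper value outside its range is refused whole. The fingers move at their own pace and stop on an object; "grip_force" is the grip in N (left out, the last holds). Time passes only in rows, so rows that do not move let the fingers close. It gives the time, the measured TCP pose, the force, the opening and the grip force at its end, in the units of the state.
- state(): the state, without advancing time (a new reading comes with each control period).
- camera(name): name is "scene" or "side" or "wrist"; returns a dict with "frame" (420x560x3 uint8, red, green, blue), "depth" (420x560 float32, m along the optical axis (not along the pixel's ray), 0 where there is no reading), "vfov" (degrees; the focal length in pixels is half the picture's height over the tangent of half this angle, whatever the lens; pixels are square), "cx", "cy" (the principal point, pixels), "rvec" (rotation vector, rad) and "tvec" (3), from world to camera coordinates, as OpenCV has them. Camera axes: x right, y down, z forward; pixel columns grow to the right and rows downward; lengths in m; the calibration is good to about 2 mm. A picture is of the moment at which its call begins.
- finish_job(): hands the job in; it is judged then, once.
Trained networks look in a picture, given as the dict that the camera call returned (one of the last four; its "shot" number tells which), for a name from the list of things; names that differ only in an ending like _2 or _b are one class to them, and where a whole thing is asked for, a point or a joint stands for the part that bears it (a point fixed in the world has none). Each returns a list of dicts, best first, with "conf" (0 to 1); they miss things now and then, are a little off and sometimes report something else, mostly with a low value. They report only what shows in the picture. A call takes as long as a camera call.
- look_for(picture, label): "rect" ([left, top, width, height] as shares, 0 to 1, of the picture: columns of its width, rows of its height, round what is visible of it).
- masks_of(picture, label): "mask" (420x560 bool, what is visible of it) and "rect" ([left, top, width, height] as shares, 0 to 1, of the picture: columns of its width, rows of its height, round what is visible of it).
- spot_point(picture, label): "centre" ([column, row] as shares, 0 to 1, of the picture: columns of its width, rows of its height: a listed point, or the origin of a listed thing).
The state is a dict: "time_s": time; "joints": joint angles; "qvel": joint speeds; "effort": joint torques, N m; "eef_pos": TCP position; "tcp_rot": TCP orientation; "ft_force": force on the tool from outside, world axes, zero at the start; "wrist_torque": the same for the moment, N m; "opening": finger opening in m; "finger_force": force on a finger pad.
Only numpy, scipy, OpenCV 4.12 (cv2) and the standard library are available. Lean on these libraries where they do the work, as an engineer would, in place of code of your own. Each camera call takes 0.05 s, during which the arm holds its last target. There are 200 camera calls.

## Working session

There is one attempt and no reset: what is moved stays moved. The work goes in short steps, Python scripts to look and compute and a tool call to move; the robot and the scene stay as the last step left them, time stands still between calls to the robot, and variables do not carry over. Pictures are saved under pics/ and viewed, at most 10 in all, crops included, and the job is handed in when it is done.

Besides the shell and the picture viewer there is one more tool, called in YAML: its name, and indented under it one key for each argument. move_arm: Moves the arm, as the interface text tells. Its arguments: {"type":"object","properties":{"hand":{"type":"array","items":{"type":"number"}},"xyz":{"type":"array","items":{"type":"array","items":{"type":"number"}}},"rot":{"type":"array","items":{"type":"array","items":{"type":"number"}}},"grip_force":{"type":"number"}},"required":["hand","xyz","rot"]}

```bash
mkdir -p pics; cat > h.py <<'E'
import numpy as np, cv2
from plant import *
def cam(n):
    p=camera(n); p['R']=cv2.Rodrigues(np.array(p['rvec'],float))[0]; p['t']=np.array(p['tvec'],float).ravel()
    p['f']=210/np.tan(np.radians(p['vfov'])/2); return p
def ray(p,c,r):
    d=p['R'].T@np.array([(c-p['cx'])/p['f'],(r-p['cy'])/p['f'],1.]); return -p['R'].T@p['t'],d
def onz(p,c,r,z):
    o,d=ray(p,c,r); return o+d*(z-o[2])/d[2]
def cloud(p):
    r,c=np.mgrid[0:420,0:560]; Z=p['depth']
    P=np.stack([(c-p['cx'])/p['f']*Z,(r-p['cy'])/p['f']*Z,Z],-1)
    return (P-p['t'])@p['R']
def proj(p,X):
    q=p['R']@np.array(X)+p['t']; return q[0]/q[2]*p['f']+p['cx'],q[1]/q[2]*p['f']+p['cy']
def tri(obs):
    A=np.zeros((3,3));b=np.zeros(3)
    for p,c,r in obs:
        o,d=ray(p,c,r); d/=np.linalg.norm(d); M=np.eye(3)-np.outer(d,d); A+=M;b+=M@o
    return np.linalg.solve(A,b)
E
python3 - <<'E'
from h import *
np.set_printoptions(precision=4,suppress=True)
ps={n:cam(n) for n in('scene','side')}
big=[]
for n,p in ps.items():
    big.append(p['frame'][:,:,::-1]); C=cloud(p)
    print(n,'at',-p['R'].T@p['t'])
    for l in('bench_centres','key','collar','pointer_stand','stand_face','pointer_tip','bead_cup','gland_0'):
        s=spot_point(p,l)
        if s:
            c,r=s[0]['centre'][0]*560,s[0]['centre'][1]*420
            print(l,s[0]['conf'],round(c),round(r),C[min(int(r),419),min(int(c),559)])
            p[l]=(p,c,r)
for l in('bench_centres','key','collar','pointer_stand','stand_face','pointer_tip','bead_cup','gland_0'):
    o=[p[l] for p in ps.values() if l in p]
    if len(o)==2: print('tri',l,tri(o))
for n,p in ps.items(): cv2.imwrite(f'pics/{n}0.png',cv2.resize(p['frame'][:,:,::-1],(784,588)))
np.savez('c0.npz',a=cloud(ps['scene']),b=cloud(ps['side']),fa=ps['scene']['frame'],fb=ps['side']['frame'])
E
```

```text
scene at [-0.1411 -0.6414  0.5382]
bench_centres 0.63 237 214 [0.4347 0.2034 0.0209]
key 0.91 241 171 [0.4702 0.224  0.1205]
collar 0.72 210 181 [0.3972 0.2468 0.1066]
pointer_stand 0.87 267 224 [0.4443 0.0994 0.03  ]
stand_face 0.78 261 218 [0.4343 0.1075 0.0487]
pointer_tip 0.82 250 164 [0.477  0.195  0.1446]
bead_cup 0.94 326 302 [ 0.3434 -0.1851  0.0229]
gland_0 0.66 335 242 [ 0.5139 -0.051   0.0179]
side at [ 0.2876 -0.7214  0.4335]
bench_centres 0.92 256 223 [0.4395 0.1432 0.047 ]
key 0.91 264 187 [0.4779 0.2125 0.1062]
collar 0.68 231 187 [0.4008 0.242  0.1075]
pointer_stand 0.79 269 239 [0.4592 0.1009 0.0237]
stand_face 0.78 269 230 [0.4616 0.0975 0.0467]
pointer_tip 0.89 260 179 [0.4563 0.1462 0.1511]
bead_cup 0.81 243 330 [ 0.3524 -0.1879  0.02  ]
gland_0 0.7 314 276 [ 0.5133 -0.0504  0.0073]
tri bench_centres [0.456  0.2301 0.0054]
tri key [0.4868 0.2457 0.1007]
tri collar [0.4039 0.2561 0.1012]
tri pointer_stand [0.466  0.1235 0.0114]
tri stand_face [0.4748 0.1583 0.015 ]
tri pointer_tip [0.4632 0.1741 0.1463]
tri bead_cup [ 0.3552 -0.176   0.0101]
tri gland_0 [ 0.5147 -0.0526  0.0124]
```

View pics/scene0.png

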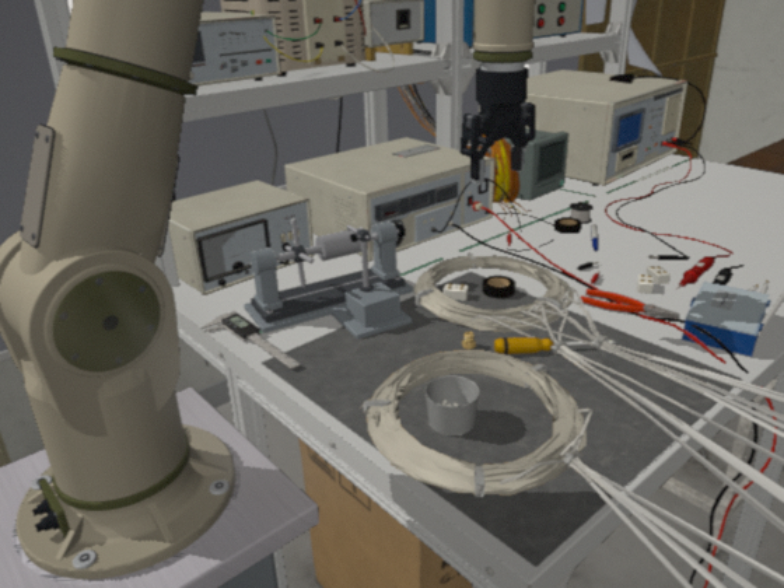

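View pics/side0.png

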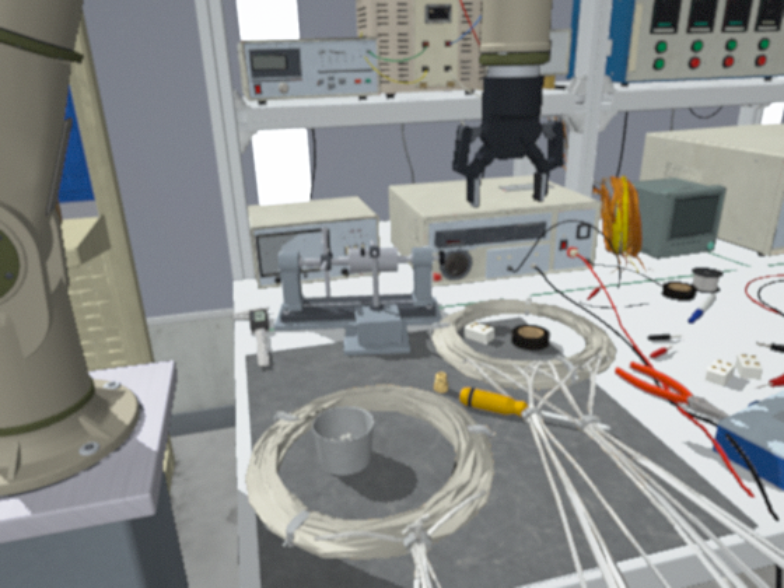

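View crop.

```bash
python3 - <<'E'
import numpy as np, cv2
z=np.load('c0.npz')
a=z['fa'][145:245,170:300,::-1];b=z['fb'][160:260,190:320,::-1]
cv2.imwrite('pics/crop0.png',np.vstack([cv2.resize(a,(390,300),interpolation=3),cv2.resize(b,(390,300),interpolation=3)]) if 0 else np.hstack([cv2.resize(a,(400,308),interpolation=cv2.INTER_CUBIC),cv2.resize(b,(400,308),interpolation=cv2.INTER_CUBIC)]))
np.set_printoptions(precision=4,suppress=True)
for k in 'ab':
    C=z[k].reshape(-1,3); m=(C[:,0]>.25)&(C[:,0]<.65)&(C[:,1]>.05)&(C[:,1]<.36)&(C[:,2]>.004)&(C[:,2]<.2)
    C=C[m]
    for lo,hi in((.004,.012),(.018,.027),(.044,.052),(.118,.13),(.14,.16)):
        q=C[(C[:,2]>lo)&(C[:,2]<hi)]
        if len(q)>5: print(k,lo,len(q),q.min(0),q.max(0),cv2.minAreaRect(q[:,:2].astype(np.float32)))
E
```

```text
a 0.004 1453 [0.2508 0.0517 0.004 ] [0.6497 0.3165 0.012 ] ((0.44907188415527344, 0.18384915590286255), (0.2585296332836151, 0.4026734530925751), 88.29027557373047)
a 0.018 1665 [0.3184 0.0502 0.018 ] [0.6484 0.3346 0.027 ] ((0.48526448011398315, 0.1810762882232666), (0.32112929224967957, 0.27916404604911804), 6.25817346572876)
a 0.044 497 [0.3275 0.0925 0.044 ] [0.6148 0.3058 0.0519] ((0.4797500967979431, 0.19226810336112976), (0.29136642813682556, 0.20007455348968506), 5.775426387786865)
a 0.118 436 [0.329  0.1425 0.118 ] [0.6495 0.3598 0.13  ] ((0.5006517171859741, 0.24052393436431885), (0.32068413496017456, 0.16971735656261444), 16.682443618774414)
a 0.14 367 [0.4012 0.1343 0.1401] [0.6499 0.3599 0.1597] ((0.5474120378494263, 0.2521493434906006), (0.2713330090045929, 0.14188086986541748), 26.371267318725586)
b 0.004 1497 [0.251  0.0504 0.004 ] [0.6496 0.3124 0.012 ] ((0.4498969316482544, 0.1811232566833496), (0.25704750418663025, 0.4026012420654297), 88.7460708618164)
b 0.018 1480 [0.3199 0.0501 0.018 ] [0.6499 0.3084 0.027 ] ((0.4873335659503937, 0.17588070034980774), (0.3318738341331482, 0.25643017888069153), 1.5487865209579468)
b 0.044 500 [0.3286 0.092  0.044 ] [0.6491 0.3086 0.052 ] ((0.5007781982421875, 0.19148480892181396), (0.3233349323272705, 0.19386252760887146), 8.720113754272461)
b 0.118 329 [0.3293 0.1429 0.118 ] [0.6495 0.3555 0.1299] ((0.5032806396484375, 0.2383917272090912), (0.32229363918304443, 0.16325591504573822), 17.666828155517578)
b 0.14 301 [0.4049 0.1327 0.14  ] [0.6498 0.359  0.1596] ((0.5483657121658325, 0.2515423893928528), (0.26886653900146484, 0.14290061593055725), 26.661182403564453)
```

View pics/crop0.png

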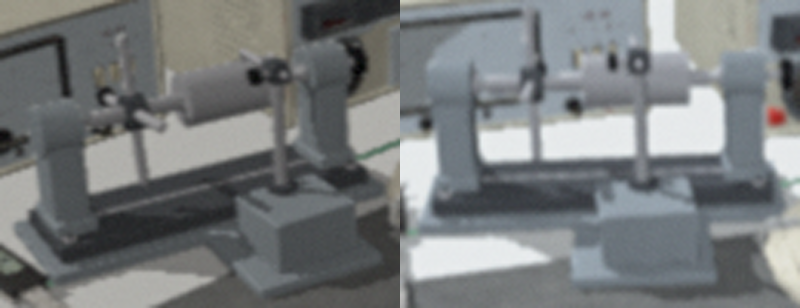

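```bash
python3 - <<'E'
from h import *
np.set_printoptions(precision=4,suppress=True)
s=state();print(s['tcp_rot'],s['time_s'],s['opening'])
p=cam('wrist');print('wrist cam at',-p['R'].T@p['t'],p['R'],p['vfov'])
E
```

```text
[[-0.  1. -0.]
 [ 1.  0.  0.]
 [ 0. -0. -1.]] 0.9 0.08526888481256278
wrist cam at [0.6234 0.0649 0.3737] [[ 1.     -0.0004 -0.0002]
 [-0.0004 -0.9655  0.2605]
 [-0.0003 -0.2605 -0.9655]] 67.81083017701846
```

move_arm:
  hand: [0, 0, 0, 0, 0]
  xyz:
    - [0.56, -0.7, -0.28]
    - [0.56, -0.7, -0.28]
    - [0.56, -0.7, -0.28]
    - [0.56, -0.7, -0.28]
    - [0.56, -0.7, -0.28]
  rot:
    - [0, 0, 0]
    - [0, 0, 0]
    - [0, 0, 0]
    - [0, 0, 0]
    - [0, 0, 0]

```text
time_s: 1.45
eef_pos: [0.4484, 0.1409, 0.302]
tcp_rot: [[-0.0, 1.0, 0.001], [1.0, 0.0, 0.0], [0.0, 0.001, -1.0]]
ft_force: [1.2, 0.9, 0.6]
opening: 0.012
finger_force: 0.0
```

```bash
python3 - <<'E'
from h import *
np.set_printoptions(precision=4,suppress=True)
s=state();print(s['eef_pos'],s['time_s'],s['opening'])
p=cam('wrist');C=cloud(p)
for l in('bench_centres','key','collar','pointer_stand','stand_face','pointer_tip'):
    for s in spot_point(p,l)[:1]:
        c,r=s['centre'][0]*560,s['centre'][1]*420
        print(l,s['conf'],round(c),round(r),C[min(int(r),419),min(int(c),559)])
np.savez('c1.npz',a=C,f=p['frame'])
for l in('bench_centres','pointer_stand'):
    for s in masks_of(p,l)[:1]:
        q=C[s['mask']]; print(l,s['conf'],len(q))
        for lo,hi in((.018,.026),(.044,.052),(.117,.127)):
            w=q[(q[:,2]>lo)&(q[:,2]<hi)]
            if len(w)>5: print(lo,len(w),w.min(0),w.max(0),cv2.minAreaRect(w[:,:2].astype(np.float32)))
cv2.imwrite('pics/w1.png',cv2.resize(p['frame'][:,:,::-1],(784,588)))
E
```

```text
[0.4484 0.1409 0.302 ] 1.45 0.01202241206924669
bench_centres 0.88 285 105 [0.4548 0.2309 0.1228]
key 0.71 324 79 [0.4935 0.2583 0.1028]
collar 0.93 236 85 [0.408  0.2496 0.1251]
pointer_stand 0.64 292 186 [0.4647 0.1396 0.0529]
stand_face 0.89 297 164 [0.4732 0.1628 0.0091]
pointer_tip 0.74 310 136 [0.4773 0.202  0.1481]
pointer_stand 0.56 2911
0.018 26 [0.439  0.1564 0.0185] [0.5045 0.2004 0.0257] ((0.4746638536453247, 0.18144209682941437), (0.041253019124269485, 0.06619018316268921), 81.9547119140625)
0.044 1782 [0.4299 0.0945 0.0447] [0.5058 0.1653 0.052 ] ((0.4678281247615814, 0.1295200139284134), (0.06425074487924576, 0.06970671564340591), 81.9006576538086)
```

View pics/w1.png

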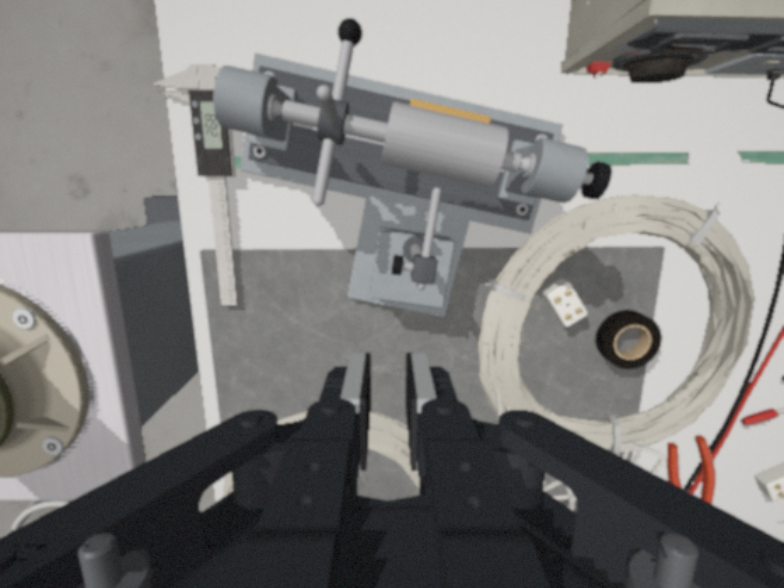

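```bash
cat > fit.py <<'E'
from h import *
from scipy.optimize import least_squares
np.set_printoptions(precision=4,suppress=True)
def bed(C):
    # height-map match: bed top edges at local x=+-40 (z 22), stocks etc.
    Q=C.reshape(-1,3); Q=Q[(abs(Q[:,0]-.455)<.17)&(abs(Q[:,1]-.235)<.11)]
    R=Q[(Q[:,2]>.098)&(Q[:,2]<.127)]
    def loc(p,P):
        d=P[:,:2]-p[:2]; c,s=np.cos(p[2]),np.sin(p[2])  # bed x axis=(c,s), y=(-s,c)
        return np.c_[d@[c,s],d@[-s,c]]
    def res(p):
        L=loc(p,Q); out=[]
        # roller surface radius 22
        m=(abs(L[:,1]+30)<1e9)&(L[:,1]>-.069)&(L[:,1]<.009)&(abs(L[:,0])<.0215)&(Q[:,2]>.1)
        return L,m
    p=np.array([.455,.231,np.radians(90-12)])
    for _ in range(8):
        L,m=res(p); P=Q[m]
        f=lambda v:(np.hypot(loc([p[0]+v[0],p[1]+v[1],p[2]+v[2]],P)[:,0],P[:,2]-.102)-.022)
        # only across-axis shift + yaw (shift along local x)
        g=lambda u:f([u[0]*np.cos(p[2]),u[0]*np.sin(p[2]),u[1]])
        u=least_squares(g,[0,0],loss='soft_l1',f_scale=.002).x
        p=p+[u[0]*np.cos(p[2]),u[0]*np.sin(p[2]),u[1]]
    L=loc(p,Q)
    return p,L,Q
E
python3 - <<'E'
from fit import *
C=np.load('c1.npz')['a']
p,L,Q=bed(C); print(p,np.degrees(p[2]),)
t=Q[:,2]
m=(t>.018)&(t<.0265)&(abs(L[:,0])<.06)&(abs(L[:,1])<.16)
print('bed top local ext',np.percentile(L[m],[0.5,2,98,99.5],axis=0),m.sum())
for y0 in(-.1,-.05,.05,.1):
    k=m&(abs(L[:,1]-y0)<.02); print(y0,np.percentile(L[k][:,0],[1,99]))
m=(t>.115)&(t<.127)&(abs(L[:,0])<.03)
h=np.histogram(L[m][:,1],np.arange(-.16,.16,.005)); print(list(zip((h[1]*1e3).round().astype(int),h[0])))
E
```

```text
[0.4569 0.2397 1.361 ] 77.98106865687673
bed top local ext [[-0.0401 -0.1324]
 [-0.0395 -0.1234]
 [ 0.0387  0.1242]
 [ 0.0394  0.132 ]] 5444
-0.1 [-0.0399  0.0394]
-0.05 [-0.04   -0.0188]
0.05 [-0.0396  0.039 ]
0.1 [-0.0398  0.039 ]
[(np.int64(-160), np.int64(0)), (np.int64(-155), np.int64(24)), (np.int64(-150), np.int64(38)), (np.int64(-145), np.int64(5)), (np.int64(-140), np.int64(0)), (np.int64(-135), np.int64(55)), (np.int64(-130), np.int64(163)), (np.int64(-125), np.int64(167)), (np.int64(-120), np.int64(164)), (np.int64(-115), np.int64(166)), (np.int64(-110), np.int64(164)), (np.int64(-105), np.int64(166)), (np.int64(-100), np.int64(102)), (np.int64(-95), np.int64(0)), (np.int64(-90), np.int64(0)), (np.int64(-85), np.int64(0)), (np.int64(-80), np.int64(0)), (np.int64(-75), np.int64(87)), (np.int64(-70), np.int64(180)), (np.int64(-65), np.int64(186)), (np.int64(-60), np.int64(184)), (np.int64(-55), np.int64(186)), (np.int64(-50), np.int64(190)), (np.int64(-45), np.int64(189)), (np.int64(-40), np.int64(186)), (np.int64(-35), np.int64(192)), (np.int64(-30), np.int64(183)), (np.int
[... 383 characters left out ...]
)), (np.int64(40), np.int64(38)), (np.int64(45), np.int64(71)), (np.int64(50), np.int64(43)), (np.int64(55), np.int64(50)), (np.int64(60), np.int64(3)), (np.int64(65), np.int64(0)), (np.int64(70), np.int64(0)), (np.int64(75), np.int64(0)), (np.int64(80), np.int64(0)), (np.int64(85), np.int64(0)), (np.int64(90), np.int64(0)), (np.int64(95), np.int64(148)), (np.int64(100), np.int64(192)), (np.int64(105), np.int64(181)), (np.int64(110), np.int64(188)), (np.int64(115), np.int64(190)), (np.int64(120), np.int64(186)), (np.int64(125), np.int64(182)), (np.int64(130), np.int64(33)), (np.int64(135), np.int64(0)), (np.int64(140), np.int64(0)), (np.int64(145), np.int64(0)), (np.int64(150), np.int64(0))]
```

```bash
cat >> fit.py <<'E'
def rotor(p,C):
    Q=C.reshape(-1,3); d=Q[:,:2]-p[:2]; c,s=np.cos(p[2]),np.sin(p[2])
    x=d@[c,s];y=d@[-s,c];z=Q[:,2]-.102; r=np.hypot(x,z)
    m=(abs(y-.052)<.012)&(r>.02)&(r<.075)&(z>-.065)
    a=np.degrees(np.arctan2(x[m],z[m]))  # 0 up, + toward +x
    h=np.histogram(a,np.arange(-180,181,5))
    print('spoke angs',[(int(k),int(n)) for k,n in zip(h[1],h[0]) if n>2])
    for a0 in(-90,0,90):
        k=abs((a-a0+180)%360-180)<30
        if k.sum()>8: print(a0,k.sum(),'median',np.median(a[k]))
E
python3 - <<'E'
from fit import *
p=np.array([.4569,.2397,1.361])
rotor(p,np.load('c1.npz')['a'])
for k in 'ab': rotor(p,np.load('c0.npz')[k])
s=state();R=np.array(s['tcp_rot'])
b=np.array([np.cos(p[2]),np.sin(p[2])]);by=np.array([-b[1],b[0]])
for X,Y in((.028,.052),):
    t=p[:2]+b*X+by*Y; print('target',t,'delta',t-s['eef_pos'][:2],s['eef_pos'])
E
```

```text
spoke angs [(-175, 3), (-170, 7), (-85, 29), (-80, 241), (-75, 83), (-70, 13), (-5, 17), (0, 95), (5, 107), (10, 15), (80, 5), (85, 74), (90, 414), (95, 102)]
-90 366 median -76.80844454700028
0 234 median 5.155221289420123
90 597 median 92.68894694679669
spoke angs [(-175, 11), (-170, 25), (-165, 15), (-160, 5), (-85, 12), (-80, 16), (-75, 5), (-70, 3), (-5, 7), (0, 33), (5, 21), (10, 4), (85, 3), (90, 21), (95, 11), (100, 7)]
-90 36 median -77.9929932783013
0 66 median 4.382168716164421
90 42 median 93.92799743038879
spoke angs [(-175, 9), (-170, 42), (-165, 8), (-85, 10), (-80, 11), (0, 33), (5, 21), (10, 4), (90, 3), (95, 3)]
-90 22 median -80.09487768232293
0 61 median 4.740632645490349
target [0.4119 0.2779] delta [-0.0386  0.1389] [0.4505 0.139  0.3006]
```

move_arm:
  hand: [0, 0, 0]
  xyz:
    - [0, 0, 0]
    - [0, 0, 0]
    - [0, 0, 0]
  rot:
    - [0, 0, 1]
    - [0, 0, 1]
    - [0, 0, 0]

```text
time_s: 2.2
eef_pos: [0.4503, 0.1394, 0.3007]
tcp_rot: [[0.211, 0.978, -0.001], [0.978, -0.211, -0.0], [-0.001, -0.001, -1.0]]
ft_force: [-0.2, 0.2, 0.9]
opening: -0.0003
finger_force: 0.0
```

move_arm:
  hand: [0, 0, 0, 0, 0]
  xyz:
    - [0.68, -0.33, 0]
    - [0.68, -0.33, 0]
    - [0.68, -0.33, 0]
    - [0.68, -0.33, 0]
    - [0, 0, 0]
  rot:
    - [0, 0, 0]
    - [0, 0, 0]
    - [0, 0, 0]
    - [0, 0, 0]
    - [0, 0, 0]

```text
time_s: 2.7
eef_pos: [0.4111, 0.292, 0.3007]
tcp_rot: [[0.197, 0.98, -0.002], [0.98, -0.197, 0.002], [0.001, -0.003, -1.0]]
ft_force: [0.3, 0.4, -1.2]
opening: 0.0
finger_force: 0.0
```

```bash
cat > where.py <<'E'
from fit import *
def where():
    s=state(); p=np.array([.4569,.2397,1.361]); d=np.array(s['eef_pos'][:2])-p[:2]
    b=np.array([np.cos(p[2]),np.sin(p[2])]);by=np.array([-b[1],b[0]])
    R=np.array(s['tcp_rot'])
    print('t',s['time_s'],'bed x,y',d@b,d@by,'z',s['eef_pos'][2],'toolx yaw',np.degrees(np.arctan2(R[1,0],R[0,0])),'tilt',R[:,2],'F',s['ft_force'],'open',s['opening'])
if __name__=='__main__': where()
E
python3 where.py
```

```text
t 2.7 bed x,y 0.041597341917697706 0.055697357544101496 z 0.30066012778973744 toolx yaw 78.64402937750883 tilt [-0.0022  0.0017 -1.    ] F [ 0.2959  0.4008 -1.2347] open 1.7488809648497344e-05
```

move_arm:
  hand: [0, 0, 0, 0, 0]
  xyz:
    - [0, 0, 0.8]
    - [0, 0, 0.8]
    - [0, 0, 0.8]
    - [0, 0, 0.6]
    - [0, 0, 0]
  rot:
    - [0, 0, 0]
    - [0, 0, 0]
    - [0, 0, 0]
    - [0, 0, 0]
    - [0, 0, 0]

```text
time_s: 3.2
eef_pos: [0.4118, 0.2841, 0.1469]
tcp_rot: [[0.207, 0.978, -0.007], [0.978, -0.207, -0.005], [-0.006, -0.006, -1.0]]
ft_force: [-0.1, -0.3, 1.0]
opening: 0.0002
finger_force: 0.0
```

```bash
python3 where.py
```

```text
t 3.2 bed x,y 0.03400031250735846 0.05335155486109787 z 0.14688870344465813 toolx yaw 78.07577975881033 tilt [-0.0071 -0.005  -1.    ] F [-0.0704 -0.3192  0.9989] open 0.0001890851842390311
```

move_arm:
  hand: [0, 0, 0, 0, 0]
  xyz:
    - [-0.2, 0, 0.03]
    - [-0.2, 0, 0.03]
    - [-0.2, 0, 0.01]
    - [-0.26, 0, 0.01]
    - [0, 0, 0]
  rot:
    - [0, 0, 0]
    - [0, 0, 0]
    - [0, 0, 0]
    - [0, 0, 0]
    - [0, 0, 0]

```text
time_s: 3.7
eef_pos: [0.4049, 0.2425, 0.148]
tcp_rot: [[0.21, 0.978, 0.001], [0.978, -0.21, -0.001], [-0.0, 0.001, -1.0]]
ft_force: [1.1, -0.0, -0.1]
opening: 0.0001
finger_force: 0.0
```

move_arm:
  hand: [0, 0, 0, 0, 0]
  xyz:
    - [-0.24, 0, 0.08]
    - [-0.24, 0, 0.14]
    - [-0.1, 0, 0.11]
    - [-0.1, 0, 0.11]
    - [0, 0, 0]
  rot:
    - [0, 0, 0]
    - [0, 0, 0]
    - [0, 0, 0]
    - [0, 0, 0]
    - [0, 0, 0]

```text
time_s: 4.2
eef_pos: [0.3971, 0.2102, 0.1242]
tcp_rot: [[0.209, 0.978, -0.002], [0.978, -0.209, -0.001], [-0.002, -0.001, -1.0]]
ft_force: [0.8, -0.5, -0.5]
opening: 0.0001
finger_force: 0.0
```

```bash
python3 - <<'E'
from where import *
where()
p=cam('scene'); rotor(np.array([.4569,.2397,1.361]),cloud(p))
cv2.imwrite('pics/s2.png',cv2.resize(p['frame'][120:260,160:340,::-1],(720,560),interpolation=2))
E
```

```text
t 4.2 bed x,y -0.0412916707483831 0.05237922631349326 z 0.12419355149404918 toolx yaw 77.95234821199328 tilt [-0.0018 -0.0014 -1.    ] F [ 0.8256 -0.5443 -0.5352] open 0.00010966437439496212
spoke angs [(-165, 11), (-160, 32), (-155, 11), (-150, 6), (-75, 15), (-70, 14), (-65, 19), (-60, 24), (-55, 27), (-50, 34), (-45, 15), (5, 3), (10, 18), (15, 7), (20, 4), (100, 3)]
-90 49 median -67.57193347561561
0 32 median 13.345063369602734
```

View pics/s2.png

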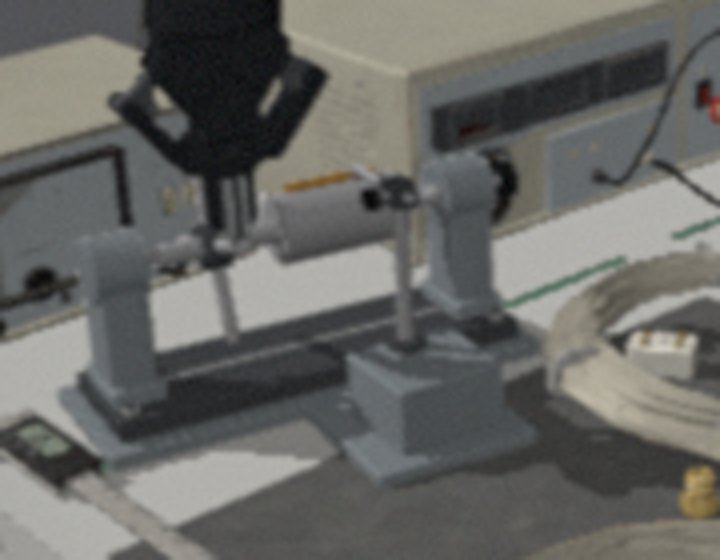

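move_arm:
  hand: [0, 0, 0, 0, 0]
  xyz:
    - [-0.08, 0, 0.12]
    - [-0.06, 0, 0.12]
    - [-0.02, 0, 0.11]
    - [0, 0, 0]
    - [0, 0, 0]
  rot:
    - [0, 0, 0]
    - [0, 0, 0]
    - [0, 0, 0]
    - [0, 0, 0]
    - [0, 0, 0]

```text
time_s: 4.75
eef_pos: [0.3957, 0.2033, 0.1074]
tcp_rot: [[0.208, 0.978, -0.001], [0.978, -0.208, -0.001], [-0.001, -0.001, -1.0]]
ft_force: [-0.4, 0.3, -0.1]
opening: -0.0
finger_force: 0.0
```

```bash
python3 where.py
```

```text
t 4.75 bed x,y -0.04830389800175928 0.05229477654119679 z 0.10742406881096786 toolx yaw 78.00003412588364 tilt [-0.001  -0.0006 -1.    ] F [-0.3506  0.2839 -0.0658] open -4.722145077245397e-05
```

move_arm:
  hand: [0, 0, 0, 0, 0]
  xyz:
    - [0, 0, -0.6]
    - [0, 0, -0.9]
    - [0, 0, -0.9]
    - [0, 0, -0.9]
    - [0, 0, -0.6]
  rot:
    - [0, 0, 0]
    - [0, 0, 0]
    - [0, 0, 0]
    - [0, 0, 0]
    - [0, 0, 0]

```text
time_s: 5.25
eef_pos: [0.3964, 0.2039, 0.3064]
tcp_rot: [[0.208, 0.978, 0.003], [0.978, -0.208, 0.001], [0.002, 0.003, -1.0]]
ft_force: [0.8, 0.6, -0.2]
opening: -0.0002
finger_force: 0.0
```

move_arm:
  hand: [0.5, 0.5, 0.5, 0.5]
  xyz:
    - [-0.5, 0.66, 0]
    - [-0.5, 0.66, 0]
    - [0, 0, 0]
    - [0, 0, 0]
  rot:
    - [0, 0, 0]
    - [0, 0, 0]
    - [0, 0, 0]
    - [0, 0, 0]

```text
time_s: 5.65
eef_pos: [0.4504, 0.1402, 0.3025]
tcp_rot: [[0.21, 0.978, -0.001], [0.978, -0.21, -0.0], [-0.0, -0.001, -1.0]]
ft_force: [-0.0, 0.7, -0.2]
opening: 0.0428
finger_force: 0.0
```

```bash
cat > look.py <<'E'
from where import *
import sys
where()
P=np.array([.4569,.2397,1.361]); b=np.array([np.cos(P[2]),np.sin(P[2])]);by=np.array([-b[1],b[0]])
p=cam('wrist');C=cloud(p); q,L,Q=bed(C); print('bed refit',q)
rotor(P,C)
D=C[...,:2]-P[:2]; x=D@b;y=D@by;z=C[...,2]
# key top: brass pixels
f=p['frame'].astype(int); m=(f[...,0]-f[...,2]>60)&(z>.1)&(z<.14)&(abs(x)<.035)&(y>-.065)&(y<.005)
if m.sum(): print('key',m.sum(),'ang',np.degrees(np.arctan2(np.median(x[m]),np.median(z[m])-.102)),np.median(x[m]),np.median(z[m]))
for s in masks_of(p,'pointer_stand')[:1]: print('conf',s['conf'])
k=(z>.0455)&(z<.0515)&(x<-.03)&(x>-.2)&(abs(y+.03)<.07)
r=cv2.minAreaRect(np.c_[x[k],y[k]].astype(np.float32)); print('foot top bed',k.sum(),r)
print('foot x,y pct',np.percentile(x[k],[1,99]),np.percentile(y[k],[1,99]))
cv2.imwrite(sys.argv[1],p['frame'][:,:,::-1])
E
python3 look.py pics/w3.png
```

```text
t 5.65 bed x,y -0.09864625561437108 -0.014351532671405504 z 0.30250230269860257 toolx yaw 77.86439906775898 tilt [-0.001  -0.0001 -1.    ] F [-0.0362  0.6929 -0.2273] open 0.0428157040189092
bed refit [0.4569 0.2399 1.3599]
spoke angs [(-95, 11), (-90, 177), (-85, 130), (-80, 26), (-15, 4), (-10, 73), (-5, 175), (0, 150), (5, 33), (75, 35), (80, 175), (85, 197), (90, 6)]
-90 346 median -85.2353609142297
0 435 median -0.9582041326049738
90 413 median 84.96632369863482
key 493 ang 0.4376943238851484 0.00020558738297462025 0.12891161293473558
conf 0.86
foot top bed 1901 ((-0.10529550909996033, -0.03372075781226158), (0.06425438076257706, 0.06990183144807816), 3.7448983192443848)
foot x,y pct [-0.137  -0.0734] [-0.0682  0.0012]
```

View pics/w3.png

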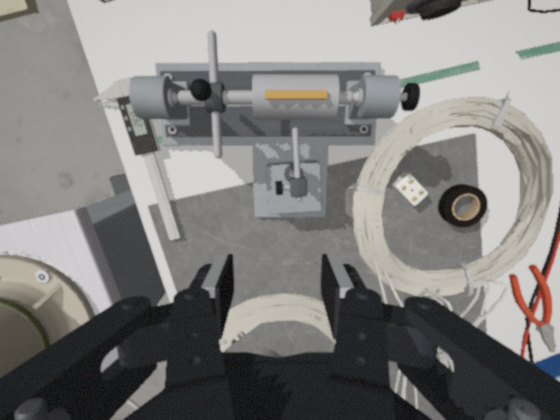

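move_arm:
  hand: [0.5, 0.5, 0.5, 0.5, 0.5]
  xyz:
    - [-0.68, 0.2, 0]
    - [-0.68, 0.2, 0]
    - [0, 0, 0.9]
    - [0, 0, 0.9]
    - [0, 0, 0.9]
  rot:
    - [0, 0, 0]
    - [0, 0, 0]
    - [0, 0, 0]
    - [0, 0, 0]
    - [0, 0, 0]

```text
time_s: 6.25
eef_pos: [0.4552, 0.0715, 0.1668]
tcp_rot: [[0.206, 0.979, 0.001], [0.979, -0.206, 0.001], [0.001, 0.001, -1.0]]
ft_force: [1.2, 0.9, -0.8]
opening: 0.0428
finger_force: 0.0
```

move_arm:
  hand: [0.5, 0.5, 0.5, 0.5, 0.5]
  xyz:
    - [0, 0, 0.9]
    - [0, 0, 0.9]
    - [0, 0, 0.7]
    - [0, 0, 0]
    - [0, 0, 0]
  rot:
    - [0, 0, 0]
    - [0, 0, 0]
    - [0, 0, 0]
    - [0, 0, 0]
    - [0, 0, 0]

```text
time_s: 6.75
eef_pos: [0.4554, 0.0713, 0.0434]
tcp_rot: [[0.206, 0.978, -0.001], [0.978, -0.206, 0.0], [0.0, -0.001, -1.0]]
ft_force: [0.6, 0.2, 1.0]
opening: 0.0426
finger_force: 0.0
```

```bash
python3 - <<'E'
from where import *
where()
p=cam('side')
cv2.imwrite('pics/s4.png',cv2.resize(p['frame'][140:280,170:350,::-1],(720,560),interpolation=2))
E
```

```text
t 6.75 bed x,y -0.16505918813979448 -0.03358684446935719 z 0.043443035758694584 toolx yaw 78.09233396225135 tilt [-0.0009  0.0002 -1.    ] F [0.5515 0.2131 1.0366] open 0.04258095267696847
```

View pics/s4.png

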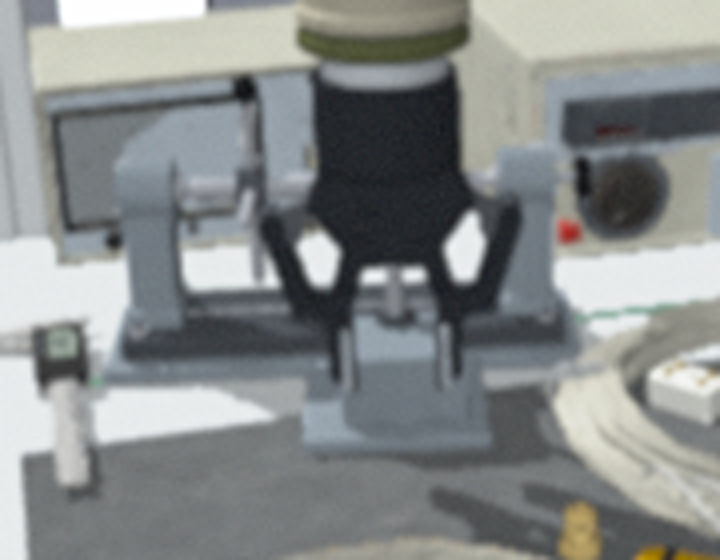

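move_arm:
  hand: [0.5, 0.5, 0.5]
  xyz:
    - [0, 0, 0.25]
    - [0, 0, 0.23]
    - [0, 0, 0]
  rot:
    - [0, 0, 0]
    - [0, 0, 0]
    - [0, 0, 0]

```text
time_s: 7.1
eef_pos: [0.4547, 0.0702, 0.0177]
tcp_rot: [[0.208, 0.978, -0.002], [0.978, -0.208, -0.0], [-0.001, -0.002, -1.0]]
ft_force: [-0.9, -0.7, -0.1]
opening: 0.0427
finger_force: 0.0
```

move_arm:
  hand: [0.5, 0.5, 0.5, 0.5, 0.5]
  xyz:
    - [0.18, 0, 0]
    - [0.14, 0, 0]
    - [0.1, 0, 0]
    - [0.1, 0, 0]
    - [0.1, 0, 0]
  rot:
    - [0, 0, 0]
    - [0, 0, 0]
    - [0, 0, 0]
    - [0, 0, 0]
    - [0, 0, 0]

```text
time_s: 7.6
eef_pos: [0.4618, 0.0996, 0.0189]
tcp_rot: [[0.209, 0.978, -0.001], [0.978, -0.209, -0.002], [-0.002, -0.001, -1.0]]
ft_force: [-1.0, -5.7, 1.3]
opening: 0.0429
finger_force: 3.1
```

move_arm:
  hand: [0.5, 0.5, 0.5, 0.5, 0.5]
  xyz:
    - [0.08, 0, 0]
    - [0.08, 0, 0]
    - [0.08, 0, 0]
    - [0.06, 0, 0]
    - [0, 0, 0]
  rot:
    - [0, 0, 0]
    - [0, 0, 0]
    - [0, 0, 0]
    - [0, 0, 0]
    - [0, 0, 0]

```text
time_s: 8.1
eef_pos: [0.4652, 0.1151, 0.0188]
tcp_rot: [[0.208, 0.978, -0.0], [0.978, -0.208, -0.001], [-0.001, -0.0, -1.0]]
ft_force: [0.0, -3.6, 0.8]
opening: 0.0427
finger_force: 1.7
```

```bash
python3 look.py pics/w5.png
```

```text
t 8.1 bed x,y -0.12010379653238787 -0.0340763190788228 z 0.018849814769325554 toolx yaw 77.99135409575253 tilt [-0.0003 -0.0008 -1.    ] F [ 0.0257 -3.6271  0.8304] open 0.04265189473866136
bed refit [0.455  0.231  1.3614]
spoke angs []
conf 0.63
foot top bed 28156 ((-0.08930397033691406, -0.034454092383384705), (0.07328048348426819, 0.0859636515378952), 89.58880615234375)
foot x,y pct [-0.1144 -0.047 ] [-0.0698 -0.002 ]
```

move_arm:
  hand: [0.5, 0.5, 0.5, 0.5]
  xyz:
    - [0.04, 0, 0]
    - [0.04, 0, 0]
    - [0.03, 0, 0]
    - [0, 0, 0]
  rot:
    - [0, 0, 0]
    - [0, 0, 0]
    - [0, 0, 0]
    - [0, 0, 0]

```text
time_s: 8.6
eef_pos: [0.4663, 0.1201, 0.0188]
tcp_rot: [[0.209, 0.978, -0.0], [0.978, -0.209, -0.001], [-0.001, -0.0, -1.0]]
ft_force: [-1.0, -4.4, 1.2]
opening: 0.0427
finger_force: 2.6
```

move_arm:
  hand: [0.5, 0.5]
  xyz:
    - [0.03, 0, 0]
    - [0, 0, 0]
  rot:
    - [0, 0, 0]
    - [0, 0, 0]

```text
time_s: 8.8
eef_pos: [0.4666, 0.1214, 0.0189]
tcp_rot: [[0.209, 0.978, -0.0], [0.978, -0.209, -0.001], [-0.001, -0.0, -1.0]]
ft_force: [-0.9, -6.2, 2.4]
opening: 0.0427
finger_force: 2.9
```

```bash
python3 where.py
```

```text
t 8.8 bed x,y -0.11372246734745295 -0.034151469709599834 z 0.018868137466084015 toolx yaw 77.95451868432187 tilt [-0.0003 -0.0009 -1.    ] F [-0.8955 -6.1914  2.3828] open 0.04271587942919021
```

Force has not yet risen clearly; continue gently.

move_arm:
  hand: [0.5, 0.5, 0.5]
  xyz:
    - [0.02, 0, 0]
    - [0.02, 0, 0]
    - [0, 0, 0]
  rot:
    - [0, 0, 0]
    - [0, 0, 0]
    - [0, 0, 0]

```text
time_s: 9.1
eef_pos: [0.4667, 0.1219, 0.0188]
tcp_rot: [[0.21, 0.978, -0.001], [0.978, -0.21, -0.003], [-0.003, -0.001, -1.0]]
ft_force: [-3.6, -9.3, 5.3]
opening: 0.0426
finger_force: 5.4
```

move_arm:
  hand: [0.5, 0.5]
  xyz:
    - [0.02, 0, 0]
    - [0, 0, 0]
  rot:
    - [0, 0, 0]
    - [0, 0, 0]

```text
time_s: 9.3
eef_pos: [0.4667, 0.1219, 0.0188]
tcp_rot: [[0.21, 0.978, -0.002], [0.978, -0.21, -0.004], [-0.004, -0.001, -1.0]]
ft_force: [-3.6, -14.2, 7.6]
opening: 0.0427
finger_force: 7.1
```

move_arm:
  hand: [0.5, 0.5, 0.5, 0.5, 0.5]
  xyz:
    - [-0.1, 0, 0]
    - [-0.4, 0, 0]
    - [-0.5, 0, 0]
    - [0, 0, -0.8]
    - [0, 0, -0.9]
  rot:
    - [0, 0, 0]
    - [0, 0, 0]
    - [0, 0, 0]
    - [0, 0, 0]
    - [0, 0, 0]

```text
time_s: 9.8
eef_pos: [0.4554, 0.076, 0.1036]
tcp_rot: [[0.208, 0.978, -0.003], [0.978, -0.208, 0.0], [-0.001, -0.003, -1.0]]
ft_force: [1.1, -0.2, 0.5]
opening: 0.0426
finger_force: 0.0
```

move_arm:
  hand: [0.5, 0.5, 0.5, 0.5, 0.5]
  xyz:
    - [0, 0, -0.9]
    - [0, 0, -0.9]
    - [0, 0, -0.9]
    - [0, 0, -0.9]
    - [0.6, 0, -0.3]
  rot:
    - [0, 0, 0]
    - [0, 0, 0]
    - [0, 0, 0]
    - [0, 0, 0]
    - [0, 0, 0]

```text
time_s: 10.3
eef_pos: [0.4651, 0.1034, 0.3048]
tcp_rot: [[0.213, 0.977, 0.009], [0.977, -0.213, 0.002], [0.004, 0.008, -1.0]]
ft_force: [1.4, 0.1, -0.7]
opening: 0.0427
finger_force: 0.0
```

move_arm:
  hand: [0.5, 0.5, 0.5]
  xyz:
    - [0.6, 0, 0]
    - [0, 0, 0]
    - [0, 0, 0]
  rot:
    - [0, 0, 0]
    - [0, 0, 0]
    - [0, 0, 0]

```text
time_s: 10.6
eef_pos: [0.4691, 0.136, 0.2986]
tcp_rot: [[0.205, 0.979, -0.0], [0.979, -0.205, 0.0], [0.0, -0.0, -1.0]]
ft_force: [-0.0, -1.0, 0.6]
opening: 0.0428
finger_force: 0.0
```

```bash
python3 look.py pics/w6.png
```

```text
t 10.6 bed x,y -0.09885939382395607 -0.033568512964400984 z 0.29864300686681644 toolx yaw 78.15768259105225 tilt [-0.0001  0.0004 -1.    ] F [-0.0266 -0.9849  0.5552] open 0.04277255271685646
bed refit [0.4569 0.2398 1.3604]
spoke angs [(-180, 3), (-95, 8), (-90, 173), (-85, 152), (-80, 24), (-15, 3), (-10, 78), (-5, 198), (0, 170), (5, 35), (75, 26), (80, 185), (85, 211), (90, 9)]
-90 358 median -85.04578291895211
0 484 median -1.0073995269084333
90 431 median 85.03234923683137
key 440 ang 1.0336008929419986 0.00048516526845806846 0.12889133390583185
conf 0.95
foot top bed 2267 ((-0.07197070121765137, -0.03567618504166603), (0.0632101520895958, 0.07007646560668945), 0.15459108352661133)
foot x,y pct [-0.1034 -0.0404] [-0.07   -0.0014]
```

View pics/w6.png

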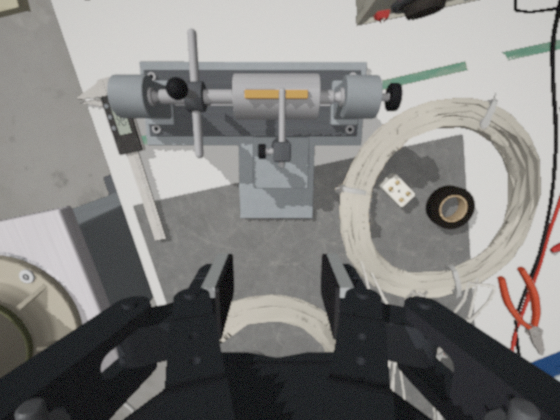

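The picture shows the ball spoke upright (176,88). The brass key is on top of the roller (275,93), with the pointer over it (282,92). The foot is flush and square against the bed edge, with its face at x = -0.040 and 0.15° off square.

```bash
python3 -c "
from plant import *
print(finish_job())"
```

```text
the job is handed in; nothing more can be done
None
```

The job is handed in: the key faces up to within about 1°, the stand's foot is butted flush and square against the bed's right-hand edge with its pointer over the key, and the arm stayed clear of the cup and the brass fitting. I haven't seen the judge's verdict.

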